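Flip open the pottery tool chest

ROBOT

A 7-joint arm with a two-finger parallel gripper is mounted at the origin on the work surface. World frame = base frame: x ahead of the robot, y to its left, z up, the work surface at z = 0. Lengths are in m, angles in degrees, forces in N, time in s.
With the tool pointing down it reaches from about 0.425 to 0.875 m from the base axis. Payload 4.7 kg.
Tool frame: the origin (TCP) lies on the centre line of the jaws, within the pads' length; the fingertips stand 25 mm ahead of it and the grasp point (between the pads) lies 6 mm ahead of it; z points along the fingers, y is the direction in which the jaws open and shut (so a half turn about z gives the same grasp; the last joint's range is limited). The gripper opens to 87 mm and grips with 3 to 60 N. Pads are 19 mm wide; open, the fingers measure 117 mm over their backs; the gripper's body (75 mm by 190 mm) begins 51 mm behind the grasp point.
Start: joints at [-64.337, 18.392, -4.016, 83.108, 1.295, 78.541, -3.26], TCP at [0.273, 0.59, 0.248] pointing down, gripper open.
Joint ranges: [-163.93, 163.93], [-17.29, 119.83], [-79.2, 71.16], [3.27, 140.29], [-89.18, 269.18], [5.43, 117.66], [-154.24, 154.24]. Speed limits (degrees/s): [147.25, 147.25, 180, 180, 180, 180, 180].

INTERFACE

Orientations are given as [roll, pitch, yaw] about the fixed x, y, z axes, in that order (R = Rz(yaw) Ry(pitch) Rx(roll)).
In Python, from cell import env gives the robot as it stands.
- The arm moves only by the shell command python3 -m creep 'ROWS' [OPENING] [FORCE]. ROWS is JSON, a list of rows, each an object of numbers: "tx", "ty", "tz": the shift along the tool's x, y, z in m; "rx", "ry", "rz": the turn, a rotation vector about the tool's x, y, z in degrees. In form: [{"tx": .., "ty": .., "tz": .., "rx": .., "ry": .., "rz": ..}, ...]. A call has 1 to 20 rows; each row shifts and turns the commanded pose from where the row before left it, along the tool's axes as they then stand; what a row does not reach is not made up. A row lasts 1/8 s, in which the tool goes at most 62.5 mm and 10.7 degrees, less where a joint would pass 70% of its speed; a pose out of reach is approached as far as the arm can. A call is refused whole if a number of a shift passes 0.0625 or a number of a turn 10.7, either way. A call with a gripper value outside its range is refused whole. OPENING is the finger opening in m, from 0 to 0.087, set as the call begins (- or left out, the last holds). The fingers move at their own pace and stop on an object; FORCE is the grip in N (left out, the last holds). Time passes only in rows, so rows that do not move let the fingers close. It gives the time, the measured TCP pose, the force and the opening at its end, in the units of the state.
- env.get_obs(): the state, without advancing time (a new reading comes with each control period).
- env.read_camera(name): name is "side" or "top"; returns a dict with "pixels" (400x640x3 uint8, red, green, blue), "intrinsics" (3x3 intrinsics, pixels), "D" ([k1, k2, p1, p2, k3] as OpenCV has them; the pictures are not rectified), "R" (3x3) and "t" (3): a world point X has camera coordinates R X + t. Camera axes: x right, y down, z forward; pixel columns grow to the right and rows downward; lengths in m; the calibration is good to about 2 mm. A picture is of the moment at which its call begins. There is no depth.
- env.sign_off(): hands the job in, once; it reports no verdict.
The state is a dict: "time_s": time; "qpos": joint angles; "joint_velocities": joint speeds; "effort": joint torques, N m; "tool_pos": TCP position; "tool_rot": TCP orientation; "force": force on the tool from outside, world axes, zero at the start; "wrist_torque": the same for the moment, N m; "grip_width": finger opening in m.
Only numpy, scipy, OpenCV 4.12 (cv2) and the standard library are available. Lean on these libraries where they do the work, as an engineer would, in place of code of your own. Each camera call takes 0.05 s, during which the arm holds its last target.

TASK

Open the wooden modelling-tool chest, the wide one with the turn-button on its side deck and the tab on its lid, using pushes of the fingers only: first push the turn-button's peg round until the button lies clear of the lid, then push the lid up from beneath its tab and tip it back past upright, so that it rests open on its stop by its own weight. Push lightly and steadily: do not pinch, force or fling the lid or the button, and leave the little knob-lidded caddy shut and everything else on the table where it stands.

Things in the scene. Friction and masses are not known exactly. Their poses are not given: they have to be found in the camera images.
- chest: the wooden tool chest, fixed to the table; origin: centre of its underside, on the table. 130 mm along its x, 240 mm along its y, walls 80 mm high and 8 mm thick. Its front (with the lid's tab) faces its -x, roughly the robot; its yaw varies by some 0.3 rad. The lidded part reaches from y = -70 to +120 mm; the strip from y = -120 to -70 mm is a solid deck 80 mm high that carries the turn-button
- lid_hinge (a point): a point on the lid's hinge line, half-way along it: at x = +65, y = +25, z = 80.5 mm in the chest's frame, on the lid's underside; the hinge line runs along the chest's y. It lies in the lid's frame: lid x points away from the tab, lid z out of its upper face
- lid_tab (a point): centre of the underside of the lid's thumb tab, 146 mm from the hinge line. The tab is 70 mm wide, 9 mm thick like the lid and juts 32 mm out over the chest's front wall (its outer edge is 162 mm from the hinge line), 80 mm above the table when shut, with nothing beneath it. Its frame is the lid's frame
- lid (a joint): angle of the lid (wood, 130 x 190 x 9 mm, about 0.2 kg, free hinge): 0 shut, 1.57 upright, 1.95 leaning back on its stop. It falls shut from below about 1.57 and falls open on to the stop from above; about 1 N at the tab lifts it. While the turn-button lies over it, it cannot open
- catch_pivot (a point): the turn-button's pivot (vertical axis) on the deck, at x = -35, y = -98, z = 92 mm in the chest's frame (level of the underside of its bar). 28 mm from the lid's edge
- catch_peg (a point): middle of the upright peg on the free end of the turn-button, 65 mm from the pivot. The button is a dark wooden bar 85 mm long, 16 mm wide, 12 mm thick, 92 to 104 mm above the table, just over the lid (upper face 90 mm above the table); the peg is 14 mm in diameter and stands 30 mm up from the bar (104 to 134 mm above the table)
- catch (a joint): angle of the turn-button: 0 points along the chest's +y across the lid's front corner; it grows as the peg is pushed away from the front, towards the chest's +x, and round; 1.57 points along the chest's +x, over the deck beside the lid; stop at 1.6. Clear of the lid from 1.25. Stiff: stays where it is left, about 0.5 N at the peg moves it
- caddy_lid (a joint): lid angle of the caddy, a smaller wooden box 110 x 120 mm and 75 mm high with a knob on its lid (knob top about 125 mm above the table): 0 shut; leave it shut
- caddy: the caddy, fixed to the table; origin: centre of its underside. Beside the chest, to its left or right
- glaze: glaze jar, loose, 60 mm in diameter, 85 mm high, standing beside the left end of the chest; origin under its centre; leave alone
- beaker: unglazed clay beaker, loose, 68 mm in diameter, 80 mm high; origin under its centre; leave alone
- stamp: small turned wooden stamp, loose, 36 mm in diameter, 50 mm high, standing in front of the chest to the left of the tab; origin under its centre; leave alone
- knife: wooden modelling knife, loose, lying in front of the chest, 135 mm long, 9 mm high; origin near its middle, underneath; leave alone
- water: glass water tumbler, loose, 80 mm in diameter, 90 mm high; origin under its centre; leave alone
- rib: flat wooden rib, loose, 90 x 45 x 8 mm, lying on the table; origin under its centre; leave alone
There are look-alikes about, which are no part of the job. Leave any orange or pink look-alike of the caddy alone.

How it is judged (in metres and radians):
On the way, in this order (a step that is already met when the one before it is completed fails the run):
1. the turn-button is pushed clear of the lid while the lid is still shut (value of joint catch above 1.25 rad and value of joint lid below 0.1 rad), for 0.1 s.
2. the lid is tipped past upright (value of joint lid above 1.6 rad), for 0.05 s.
At the end, for the whole second after the job is handed in: The lid rests at its stop (beyond 1.85 rad) and still, by its own weight; the turn-button is clear of the lid (beyond 1.25 rad); the caddy is shut (value of joint lid above 1.85 rad and velocity of joint lid below 0.1 rad/s and value of joint catch above 1.25 rad and value of joint caddy_lid below 0.05 rad); the robot touches nothing.
It fails at once if the lid is pinched or forced: more than 20 N between robot and lid (contact force between any of the fingers, the arm and lid above 20 N).
It fails at once if the turn-button is pinched or forced: more than 20 N between robot and button (contact force between any of the fingers, the arm and catch above 20 N).
It fails at once if the lid is flung: faster than 5 rad/s (velocity of joint lid above 5 rad/s).
It fails at once if the caddy is opened (value of joint caddy_lid above 0.15 rad).
It fails at once if something else on the table is lifted or shifted by more than 25 mm (distance of any of glaze, beaker, stamp, knife, water, rib from where it was at the start of the episode above 0.025 m).
It also fails if it takes over 58 s, if anything falls off the work surface, if the arm or the gripper's body presses on something with over 40 N, if the wrist force passes 120 N, or if a joint passes its speed limit or range.

## Working session

There is one attempt and no reset: what is moved stays moved. The work goes in short steps, Python scripts to look and compute and a shell command to move; the robot and the scene stay as the last step left them, time stands still between calls to the robot, and variables do not carry over. Pictures are saved under pics/ and viewed, and the job is handed in when it is done.

```bash
ls; mkdir -p pics; python3 - <<'E'
from cell import env
import cv2,numpy as np
o=env.get_obs();print(o)
for n in("top","side"):
    c=env.read_camera(n);cv2.imwrite(f"pics/{n}0.png",c["pixels"][:,:,::-1]);print(n,c["intrinsics"],c["D"],c["R"],c["t"])
E
```

```text
pics
{'time_s': 0.0, 'qpos': array([-64.33854283,  18.43813978,  -4.017025  ,  83.17332063,
         1.29679575,  78.53944587,  -3.2624294 ]), 'joint_velocities': array([-0.02398179, -0.06891266, -0.06365409, -0.0283404 ,  0.12366331,
        0.00998945,  0.0626259 ]), 'effort': array([-1.96337569e-04, -4.91286671e+01, -4.03991975e-01, -3.12527812e+01,
       -6.38793991e-02,  4.34839132e-02,  1.43017464e-04]), 'tool_pos': array([0.27302962, 0.58934116, 0.24648595]), 'tool_rot': array([-1.79894439e+02,  6.90585343e-03,  1.55147610e+02]), 'force': array([ 0.57860884,  0.85248509, -0.41992831]), 'wrist_torque': array([ 0.02685511, -0.04352233, -0.03518428]), 'grip_width': 0.08700414604061388}
top [[416.28582909   0.         322.54100424]
 [  0.         416.28582909 197.28145043]
 [  0.           0.           1.        ]] [0.01542015 0.         0.         0.         0.        ] [[-0.02892565 -0.99942022  0.01795932]
 [-0.98528342  0.02547927 -0.1690189 ]
 [ 0.16846332 -0.022584   -0.98544917]] [-0.04674858  0.51860644  1.24703699]
side [[441.85514969   0.         321.80138112]
 [  0.         441.85514969 204.7955223 ]
 [  0.           0.           1.        ]] [-0.07697025  0.          0.          0.          0.        ] [[ 0.8945999  -0.44675775  0.00992589]
 [-0.28570612 -0.58890268 -0.75601961]
 [ 0.34360301  0.67349918 -0.6544737 ]] [-0.49142234  0.18273621  1.03168081]
```

View pics/top0.png

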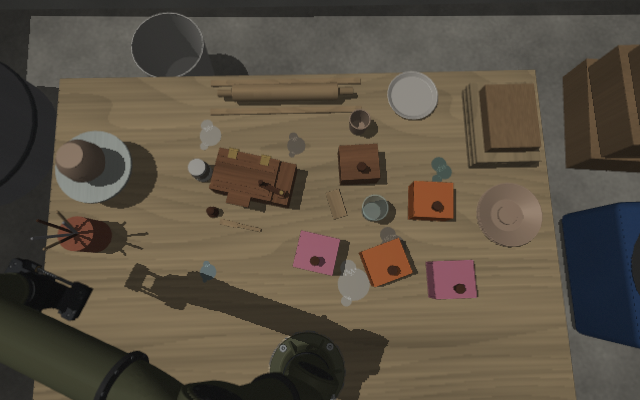

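View pics/side0.png

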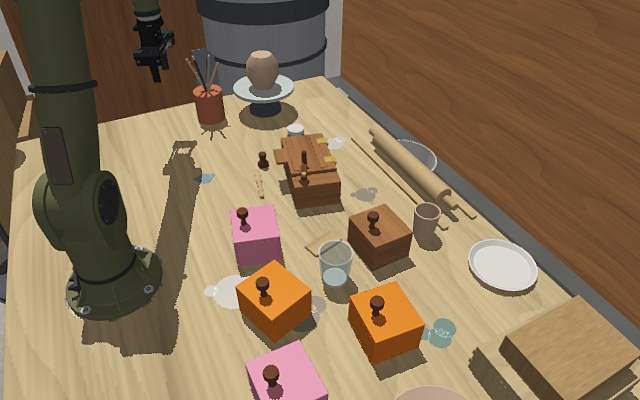

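The chest is at about (255,178) in the top view and (312,170) in the side view; the brown caddy is at (358,163). I'll enlarge those areas.

```bash
python3 - <<'E'
import cv2
a=cv2.imread("pics/top0.png")[130:240,180:320];cv2.imwrite("pics/t0z.png",cv2.resize(a,None,fx=5,fy=5,interpolation=cv2.INTER_CUBIC))
a=cv2.imread("pics/side0.png")[115:215,240:360];cv2.imwrite("pics/s0z.png",cv2.resize(a,None,fx=6,fy=6,interpolation=cv2.INTER_CUBIC))
E
```

```text
(no output)
```

View pics/t0z.png

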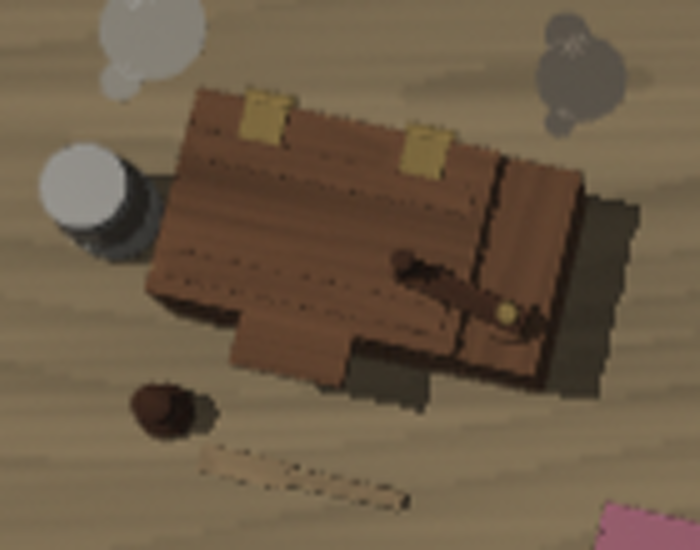

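View pics/s0z.png

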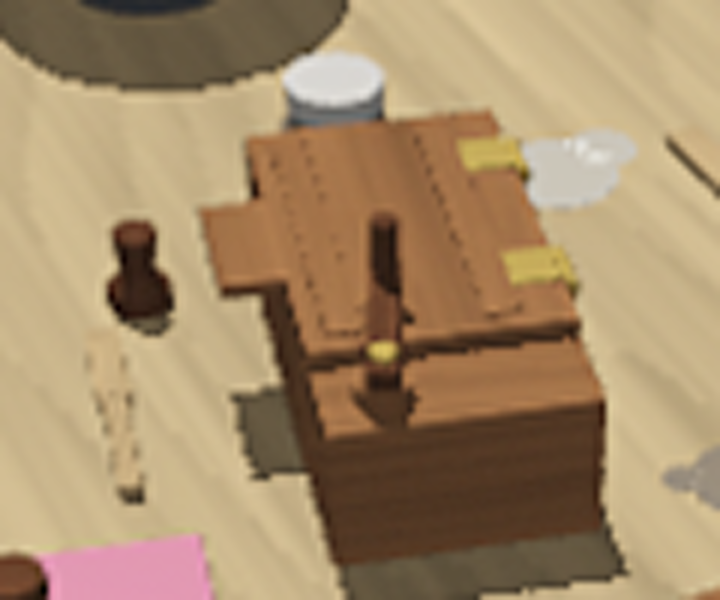

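```bash
cat > h.py <<'E'
from cell import env
import cv2,numpy as np
from scipy.optimize import least_squares
from scipy.spatial.transform import Rotation as Ro
def cam(n):return env.read_camera(n)
def proj(c,X):return cv2.projectPoints(np.asarray(X,float).reshape(-1,3),cv2.Rodrigues(c["R"])[0],c["t"],c["intrinsics"],c["D"])[0][:,0]
def tri(cs,uv):
    f=lambda X:np.concatenate([(proj(c,X)[0]-u) for c,u in zip(cs,uv)])
    s=least_squares(f,[.5,.1,.1]);return s.x,np.abs(s.fun).max()
def crop(c,n,x,y,w,h,f):
    a=c["pixels"][y:y+h,x:x+w,::-1];cv2.imwrite("pics/"+n,cv2.resize(a,None,fx=f,fy=f,interpolation=cv2.INTER_CUBIC))
E
cat > fit.py <<'E'
from h import *
T=cam("top");S=cam("side")
t=lambda X,Y:np.array([180+(X+.5)/5-.5,130+(Y+.5)/5-.5]); s=lambda X,Y:np.array([240+(X+.5)/6-.5,115+(Y+.5)/6-.5])
tp={(65,120,89.5):(198,88),(-65,120,89.5):(150,290),(65,-120,80):(583,172),(-65,-120,80):(538,377),(-97,60,89.5):(232,365),(-97,-10,89.5):(342,387)}
sp={(-97,60,89.5):(202,210),(-97,-10,89.5):(224,294),(65,120,89.5):(490,112),(65,-70,89.5):(578,322),(-65,120,89.5):(248,138),(65,-120,80):(603,400),(-65,-120,80):(325,437),(-65,-120,0):(342,565),(65,-120,0):(600,527)}
PT=np.array(list(tp))/1e3;UT=np.array([t(*v) for v in tp.values()])
PS=np.array(list(sp))/1e3;US=np.array([s(*v) for v in sp.values()])
def f(p,full=0):
    R=Ro.from_euler("z",p[3]).as_matrix();w=lambda P:P@R.T+p[:3]
    return np.concatenate([(proj(T,w(PT))-UT).ravel(),(proj(S,w(PS))-US).ravel()])
r=least_squares(f,[.55,.15,0,-.25],loss="soft_l1",f_scale=1);print(r.x);print(f(r.x).reshape(-1,2).round(1).tolist())
R=Ro.from_euler("z",r.x[3]).as_matrix()
for n,a,b in(("pegtop",(403,260),(384,217)),("cap",(507,313),(383,350)),("stamp top",(155,402),(134,232)),("glaze top",(83,186),(333,80)),("knife end a",(208,462),(100,335)),("knife end b",(403,501),(133,495))):
    X,e=tri((T,S),(t(*a),s(*b)));print(n,X.round(4),"err",e.round(2),"chest",(R.T@(X-r.x[:3])).round(4))
np.save("chest.npy",r.x)
E
python3 fit.py
```

```text
[ 5.81404049e-01  1.48405822e-01 -2.11594005e-06 -2.38307024e-01]
[[-0.0, -0.3], [-1.3, 0.3], [0.3, -0.0], [-0.2, 0.1], [-0.7, -0.1], [0.2, 0.4], [-0.5, -0.2], [-0.7, -0.7], [0.5, -0.5], [1.0, -0.2], [-0.5, -0.1], [1.3, 0.2], [0.6, 0.3], [-1.4, 1.4], [0.7, 1.3]]
pegtop [0.5519 0.1199 0.1362] err 0.06 chest [-0.022  -0.0346  0.1362]
cap [0.5245 0.0626 0.1078] err 0.07 chest [-0.035  -0.0968  0.1078]
stamp top [0.485  0.2829 0.0483] err 0.3 chest [-0.1254  0.1079  0.0483]
glaze top [0.6131 0.3189 0.0851] err 0.12 chest [-0.0094  0.1732  0.0851]
knife end a [0.4529 0.2587 0.0088] err 0.06 chest [-0.1509  0.0769  0.0088]
knife end b [0.4252 0.1376 0.0032] err 0.05 chest [-0.1492 -0.0474  0.0032]
```

```bash
cat >> h.py <<'E'
C=np.load("chest.npy") if __import__("os").path.exists("chest.npy") else None
RC=Ro.from_euler("z",C[3])
def w2c(p):return RC.inv().apply(np.asarray(p)-C[:3])
def c2w(p):return RC.apply(np.asarray(p))+C[:3]
def state():
    o=env.get_obs();R=Ro.from_euler("xyz",o["tool_rot"],degrees=True)
    print("t",round(o["time_s"],2),"pos",o["tool_pos"].round(4),"chest",w2c(o["tool_pos"]).round(4),"rot",o["tool_rot"].round(2),"F",o["force"].round(1),"q",o["qpos"].round(1),"w",round(o["grip_width"],4))
    return o["tool_pos"],R
def steps(P0,R,pts):  # world pts -> tool-frame deltas
    for p in pts:
        d=R.inv().apply(np.asarray(p)-P0);print(d.round(4),"rows>=",int(np.ceil(abs(d).max()/.06)));P0=np.asarray(p)
E
python3 - <<'E'
from h import *
P,R=state()
pk=lambda a:np.array([-.035+.065*np.sin(a),-.098+.065*np.cos(a),0])
n=np.array([.66,-.75,0])
s=c2w(pk(.2)-n*.04+[0,0,.30]);print("start",s)
steps(P,R,[P+[0,0,.06],[.34,.4,.306],s])
R2=Ro.from_euler("xyz",[180,0,np.degrees(np.arctan2(*(RC.apply(-n)[[1,0]])))],degrees=True)
print("turn",(R.inv()*R2).as_rotvec(degrees=True))
E
```

```text
t 0.2 pos [0.2731 0.5895 0.2469] chest [-0.4037  0.3559  0.2469] rot [-1.7994e+02  1.0000e-02  1.5515e+02] F [ 1.1 -0.1  0. ] q [-64.3  18.4  -4.   83.1   1.3  78.5  -3.3] w 0.087
start [0.5332738  0.15567717 0.29999788]
[-0.     -0.0001 -0.06  ] rows>= 1
[-0.1403 -0.1439  0.0011] rows>= 3
[-0.2781 -0.1405  0.0062] rows>= 5
turn [-6.05954619e-02  2.59401906e-02  3.74539514e+01]
```

```bash
python3 -m creep '[{"tz":-0.03},{"tz":-0.03},{"tx":-0.028,"ty":-0.029},{"tx":-0.028,"ty":-0.029},{"tx":-0.028,"ty":-0.029},{"tx":-0.028,"ty":-0.029},{"tx":-0.028,"ty":-0.029},{"tx":-0.0348,"ty":-0.0176},{"tx":-0.0348,"ty":-0.0176},{"tx":-0.0348,"ty":-0.0176},{"tx":-0.0348,"ty":-0.0176},{"tx":-0.0348,"ty":-0.0176},{"tx":-0.0348,"ty":-0.0176},{"tx":-0.0348,"ty":-0.0176},{"tx":-0.0348,"ty":-0.0176}]' 0 10
python3 -m creep '[{"rz":7.5},{"rz":7.5},{"rz":7.5},{"rz":7.5},{"rz":7.5},{}]'
cat > a.py <<'E'
from h import *
P,R=state()
pk=lambda a:np.array([-.035+.065*np.sin(a),-.098+.065*np.cos(a),0])
n=np.array([.66,-.75,0]);z=[0,0,.137]
print("actual peg dist",w2c(P)-pk(.2))
steps(P,R,[c2w(pk(.2)-n*.035+z)]+[c2w(pk(a)-n*.0175+z) for a in np.arange(.2,1.51,.13)])
E
python3 a.py
```

```text
t 0.2 pos [0.2731 0.5895 0.2469] chest [-0.4037  0.3559  0.2469] rot [-1.7994e+02  1.0000e-02  1.5515e+02] F [ 1.1 -0.1  0. ] q [-64.3  18.4  -4.   83.1   1.3  78.5  -3.3] w 0.087
actual peg dist [-0.38159403  0.39016224  0.246902  ]
[-0.4223 -0.2872  0.1103] rows>= 8
[-0.0139 -0.0106  0.    ] rows>= 1
[-0.0084 -0.0006  0.    ] rows>= 1
[-0.0083 -0.0017  0.    ] rows>= 1
[-0.008  -0.0027  0.    ] rows>= 1
[-0.0076 -0.0037  0.    ] rows>= 1
[-0.007  -0.0047  0.    ] rows>= 1
[-0.0064 -0.0056  0.    ] rows>= 1
[-0.0056 -0.0063  0.    ] rows>= 1
[-0.0047 -0.007   0.    ] rows>= 1
[-0.0038 -0.0076  0.    ] rows>= 1
[-0.0027 -0.008   0.    ] rows>= 1$[0]: bad value
$[0]: bad value
```

The mover wants all six keys in each row.

```bash
python3 -m creep '[{"tx":0,"ty":0,"tz":-0.03,"rx":0,"ry":0,"rz":0},{"tx":0,"ty":0,"tz":-0.03,"rx":0,"ry":0,"rz":0},{"tx":-0.028,"ty":-0.029,"tz":0,"rx":0,"ry":0,"rz":0},{"tx":-0.028,"ty":-0.029,"tz":0,"rx":0,"ry":0,"rz":0},{"tx":-0.028,"ty":-0.029,"tz":0,"rx":0,"ry":0,"rz":0},{"tx":-0.028,"ty":-0.029,"tz":0,"rx":0,"ry":0,"rz":0},{"tx":-0.028,"ty":-0.029,"tz":0,"rx":0,"ry":0,"rz":0}]' 0 10
python3 a.py | head -2
```

```text
time_s: 1.08
tool_pos: [0.3396, 0.398, 0.3075]
tool_rot: [180.0, 0.0, 155.1]
force: [0.5, -0.5, -0.4]
grip_width: 0.0249
t 1.07 pos [0.3396 0.398  0.3075] chest [-0.2939  0.1854  0.3075] rot [180.     0.   155.14] F [ 0.5 -0.5 -0.4] q [-53.9   1.6   1.5  95.8  -0.   82.6  12.7] w 0.0249
actual peg dist [-0.271776    0.21972631  0.30748097]
```

```bash
python3 -m creep '[{"tx":-0.0348,"ty":-0.0176,"tz":0,"rx":0,"ry":0,"rz":0},{"tx":-0.0348,"ty":-0.0176,"tz":0,"rx":0,"ry":0,"rz":0},{"tx":-0.0348,"ty":-0.0176,"tz":0,"rx":0,"ry":0,"rz":0},{"tx":-0.0348,"ty":-0.0176,"tz":0,"rx":0,"ry":0,"rz":0},{"tx":-0.0348,"ty":-0.0176,"tz":0,"rx":0,"ry":0,"rz":0},{"tx":-0.0348,"ty":-0.0176,"tz":0,"rx":0,"ry":0,"rz":0},{"tx":-0.0348,"ty":-0.0176,"tz":0,"rx":0,"ry":0,"rz":0},{"tx":-0.0348,"ty":-0.0176,"tz":0,"rx":0,"ry":0,"rz":0},{"tx":0,"ty":0,"tz":0,"rx":0,"ry":0,"rz":7.5},{"tx":0,"ty":0,"tz":0,"rx":0,"ry":0,"rz":7.5},{"tx":0,"ty":0,"tz":0,"rx":0,"ry":0,"rz":7.5},{"tx":0,"ty":0,"tz":0,"rx":0,"ry":0,"rz":7.5},{"tx":0,"ty":0,"tz":0,"rx":0,"ry":0,"rz":7.5},{"tx":0,"ty":0,"tz":0,"rx":0,"ry":0,"rz":0}]'
python3 a.py
```

```text
time_s: 2.82
tool_pos: [0.5326, 0.1546, 0.3074]
tool_rot: [-180.0, -0.0, 117.7]
force: [0.9, -0.4, 0.6]
grip_width: 0.0002
t 2.83 pos [0.5326 0.1546 0.3074] chest [-0.0489 -0.0055  0.3074] rot [-179.99   -0.    117.73] F [ 0.9 -0.4  0.6] q [-37.6   5.2  20.1  92.3  -1.8  82.8  10.4] w 0.0002
actual peg dist [-0.02676975  0.02881832  0.30741059]
[-0.0044  0.0011  0.1704] rows>= 3
[-0.0175 -0.     -0.    ] rows>= 1
[-0.007   0.0047 -0.    ] rows>= 1
[-0.0076  0.0037 -0.    ] rows>= 1
[-0.008   0.0027 -0.    ] rows>= 1
[-0.0083  0.0016 -0.    ] rows>= 1
[-0.0084  0.0005 -0.    ] rows>= 1
[-0.0084 -0.0006 -0.    ] rows>= 1
[-0.0083 -0.0016 -0.    ] rows>= 1
[-0.008  -0.0027  0.    ] rows>= 1
[-0.0076 -0.0037  0.    ] rows>= 1
[-0.007  -0.0047  0.    ] rows>= 1
```

```bash
python3 -m creep '[{"tx":0,"ty":0.001,"tz":0.04,"rx":0,"ry":0,"rz":0},{"tx":0,"ty":0,"tz":0.04,"rx":0,"ry":0,"rz":0},{"tx":0,"ty":0,"tz":0.04,"rx":0,"ry":0,"rz":0},{"tx":0,"ty":0,"tz":0.03,"rx":0,"ry":0,"rz":0},{"tx":0,"ty":0,"tz":0.02,"rx":0,"ry":0,"rz":0},{"tx":0,"ty":0,"tz":0,"rx":0,"ry":0,"rz":0}]'
python3 - <<'E'
from h import *
state()
crop(cam("side"),"s1.png",240,100,120,100,6);crop(cam("top"),"t1.png",180,120,140,110,5)
E
```

```text
time_s: 3.58
tool_pos: [0.5323, 0.1547, 0.1359]
tool_rot: [-179.8, -0.0, 117.8]
force: [-0.3, 0.4, -0.2]
grip_width: 0.0003
t 3.58 pos [0.5323 0.1547 0.1359] chest [-0.0492 -0.0055  0.1359] rot [-1.7979e+02 -1.0000e-02  1.1776e+02] F [-0.3  0.4 -0.2] q [-36.6  11.9  19.8 105.3  -4.4  63.8  12.5] w 0.0003
```

View pics/s1.png

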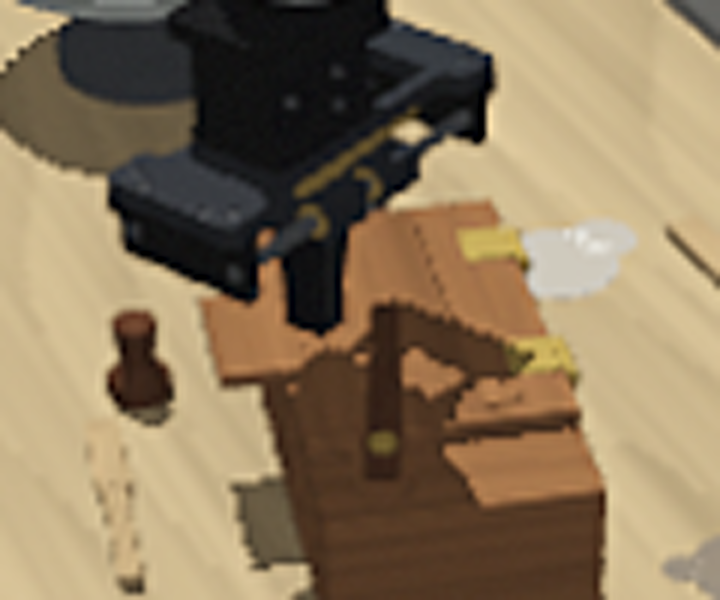

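View pics/t1.png

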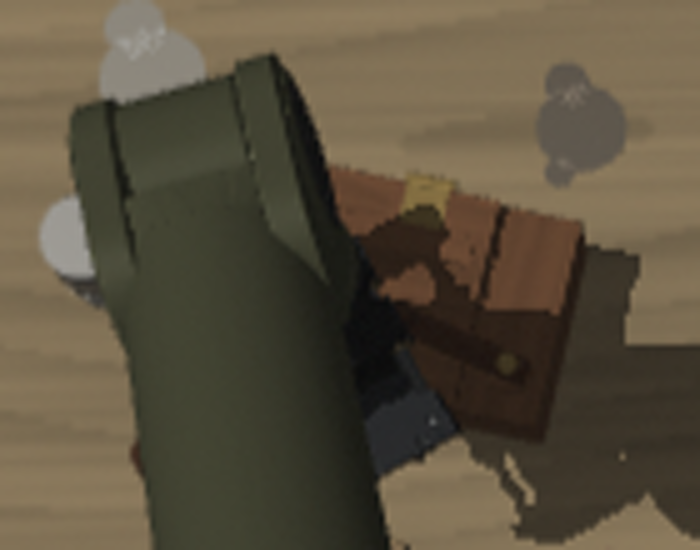

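The fingertips (side crop 318,330) are just above the lid, behind the peg (385,330), and touch nothing. Now I push along the arc.

```bash
python3 -m creep '[{"tx":-0.008,"ty":0,"tz":0,"rx":0,"ry":0,"rz":0},{"tx":-0.008,"ty":0,"tz":0,"rx":0,"ry":0,"rz":0},{"tx":-0.006,"ty":0,"tz":0,"rx":0,"ry":0,"rz":0},{"tx":-0.0035,"ty":0.0024,"tz":0,"rx":0,"ry":0,"rz":0},{"tx":-0.0035,"ty":0.0024,"tz":0,"rx":0,"ry":0,"rz":0},{"tx":-0.0038,"ty":0.0018,"tz":0,"rx":0,"ry":0,"rz":0},{"tx":-0.0038,"ty":0.0018,"tz":0,"rx":0,"ry":0,"rz":0},{"tx":-0.004,"ty":0.0014,"tz":0,"rx":0,"ry":0,"rz":0},{"tx":-0.004,"ty":0.0014,"tz":0,"rx":0,"ry":0,"rz":0},{"tx":-0.0042,"ty":0.0008,"tz":0,"rx":0,"ry":0,"rz":0},{"tx":-0.0042,"ty":0.0008,"tz":0,"rx":0,"ry":0,"rz":0},{"tx":0,"ty":0,"tz":0,"rx":0,"ry":0,"rz":0}]'
python3 - <<'E'
from h import *
state()
crop(cam("side"),"s2.png",240,100,120,100,6)
E
```

```text
time_s: 5.18
tool_pos: [0.5698, 0.1132, 0.1376]
tool_rot: [-180.0, 0.0, 117.6]
force: [0.6, -0.5, -1.4]
grip_width: 0.0005
t 5.17 pos [0.5698 0.1132 0.1376] chest [-0.003  -0.0369  0.1376] rot [-1.7998e+02  3.0000e-02  1.1759e+02] F [ 0.6 -0.5 -1.4] q [-32.5  15.   21.6 101.7  -6.   64.5  18.6] w 0.0005
```

View pics/s2.png

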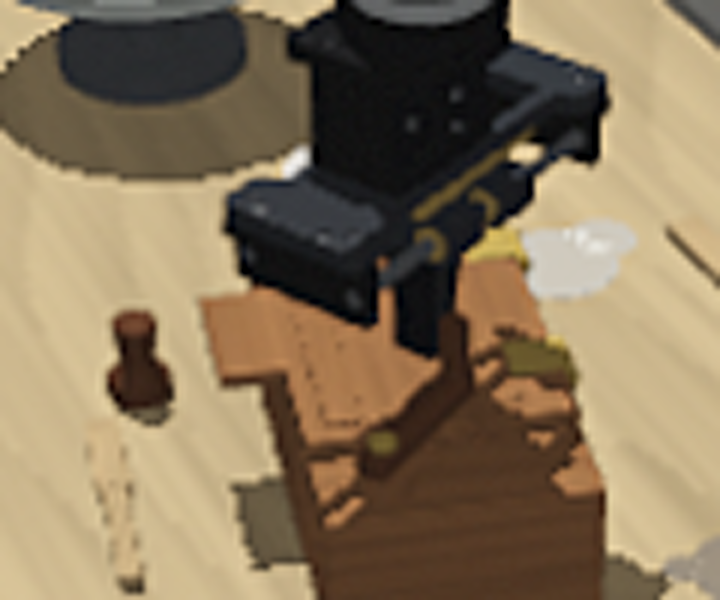

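The button has turned to about 0.7 rad (its peg is at 455,330 in the crop). I'll continue the arc.

```bash
python3 - <<'E'
from h import *
P,R=state()
pk=lambda a:np.array([-.035+.065*np.sin(a),-.098+.065*np.cos(a),0])
n=np.array([.66,-.75,0]);z=[0,0,P[2]]
for d in(.015,.0175,.02):
  print(d,[ (a,(w2c(P)-(pk(a)-n*d))[:2].round(4)) for a in(.6,.7,.8)])
steps(P,R,[c2w(pk(a)-n*.0175+z) for a in (.8,.95,1.1,1.25,1.4,1.48)])
E
```

```text
t 5.22 pos [0.5696 0.1134 0.1375] chest [-0.0032 -0.0368  0.1375] rot [-1.7997e+02  2.0000e-02  1.1761e+02] F [-0.4 -0.1 -0. ] q [-32.5  15.   21.6 101.7  -6.   64.5  18.6] w 0.0006
0.015 [(0.6, array([ 0.0049, -0.0037])), (0.7, array([-0.0002,  0.0003])), (0.8, array([-0.005 ,  0.0047]))]
0.0175 [(0.6, array([ 0.0066, -0.0055])), (0.7, array([ 0.0014, -0.0016])), (0.8, array([-0.0033,  0.0028]))]
0.02 [(0.6, array([ 0.0082, -0.0074])), (0.7, array([ 0.0031, -0.0035])), (0.8, array([-0.0017,  0.0009]))]
[-0.0043  0.0006  0.    ] rows>= 1
[-0.0097 -0.0002  0.    ] rows>= 1
[-0.0096 -0.0017  0.    ] rows>= 1
[-0.0092 -0.0031  0.    ] rows>= 1
[-0.0087 -0.0044  0.    ] rows>= 1
[-0.0043 -0.0029  0.    ] rows>= 1
```

```bash
python3 -m creep '[{"tx":-0.0043,"ty":0.0006,"tz":0,"rx":0,"ry":0,"rz":0},{"tx":-0.0048,"ty":0,"tz":0,"rx":0,"ry":0,"rz":0},{"tx":-0.0048,"ty":0,"tz":0,"rx":0,"ry":0,"rz":0},{"tx":-0.0048,"ty":-0.0008,"tz":0,"rx":0,"ry":0,"rz":0},{"tx":-0.0048,"ty":-0.0008,"tz":0,"rx":0,"ry":0,"rz":0},{"tx":-0.0046,"ty":-0.0015,"tz":0,"rx":0,"ry":0,"rz":0},{"tx":-0.0046,"ty":-0.0015,"tz":0,"rx":0,"ry":0,"rz":0},{"tx":-0.0043,"ty":-0.0022,"tz":0,"rx":0,"ry":0,"rz":0},{"tx":-0.0043,"ty":-0.0022,"tz":0,"rx":0,"ry":0,"rz":0},{"tx":-0.004,"ty":-0.0028,"tz":0,"rx":0,"ry":0,"rz":0},{"tx":0,"ty":0,"tz":0,"rx":0,"ry":0,"rz":0}]'
python3 - <<'E'
from h import *
state()
crop(cam("side"),"s3.png",240,100,120,100,6)
E
```

```text
time_s: 6.6
tool_pos: [0.5806, 0.068, 0.1376]
tool_rot: [-180.0, 0.0, 117.6]
force: [0.2, -0.4, -0.0]
grip_width: 0.0003
t 6.6 pos [0.5806 0.068  0.1376] chest [ 0.0182 -0.0784  0.1376] rot [-1.7999e+02  2.0000e-02  1.1760e+02] F [ 0.2 -0.4 -0. ] q [-29.1  15.5  23.  101.2  -6.6  64.6  23.7] w 0.0003
```

View pics/s3.png

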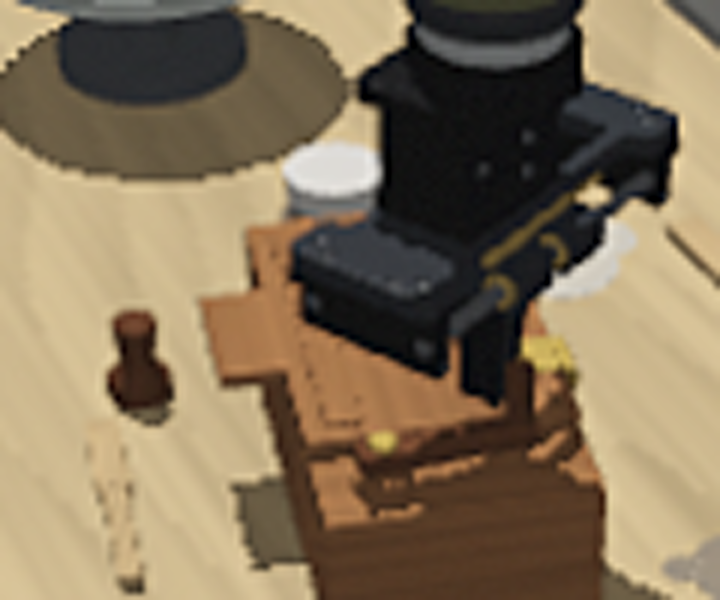

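```bash
python3 - <<'E'
from h import *
S=cam("side")
for a in(1.1,1.2,1.3,1.4,1.5):
    p=[-.035+.065*np.sin(a),-.098+.065*np.cos(a)]
    q=proj(S,[c2w([*p,z]) for z in(.134,.104)]);print(a,((q-[240,100]+.5)*6-.5).round(0).tolist())
E
```

```text
1.1 [[496.0, 341.0], [496.0, 395.0]]
1.2 [[505.0, 347.0], [504.0, 401.0]]
1.3 [[513.0, 354.0], [512.0, 408.0]]
1.4 [[519.0, 362.0], [518.0, 416.0]]
1.5 [[524.0, 370.0], [523.0, 424.0]]
```

The peg is at about (520,365), which puts the button at about 1.4 rad. I'll nudge it slightly more, back off, rise and check.

```bash
python3 -m creep '[{"tx":-0.0025,"ty":-0.0018,"tz":0,"rx":0,"ry":0,"rz":0},{"tx":0,"ty":0,"tz":0,"rx":0,"ry":0,"rz":0},{"tx":0.01,"ty":0,"tz":0,"rx":0,"ry":0,"rz":0},{"tx":0.02,"ty":0.01,"tz":0,"rx":0,"ry":0,"rz":0},{"tx":0.02,"ty":0.02,"tz":-0.03,"rx":0,"ry":0,"rz":0},{"tx":0.02,"ty":0.03,"tz":-0.05,"rx":0,"ry":0,"rz":0},{"tx":0.02,"ty":0.04,"tz":-0.05,"rx":0,"ry":0,"rz":0},{"tx":0.0,"ty":0.04,"tz":0,"rx":0,"ry":0,"rz":0},{"tx":0.0,"ty":0.04,"tz":0,"rx":0,"ry":0,"rz":0},{"tx":0,"ty":0,"tz":0,"rx":0,"ry":0,"rz":0}]'
python3 - <<'E'
from h import *
state()
crop(cam("side"),"s4.png",240,100,120,100,6)
crop(cam("top"),"t4.png",180,120,140,110,5)
E
```

```text
time_s: 7.95
tool_pos: [0.6965, 0.229, 0.2615]
tool_rot: [-179.8, -0.0, 117.8]
force: [-0.9, -0.5, -0.7]
grip_width: 0.0003
t 7.95 pos [0.6965 0.229  0.2615] chest [0.0928 0.1055 0.2615] rot [-1.7985e+02 -2.0000e-02  1.1779e+02] F [-0.9 -0.5 -0.7] q [-33.2  29.3  20.2  68.3  -9.8  84.1  13.4] w 0.0003
```

View pics/s4.png

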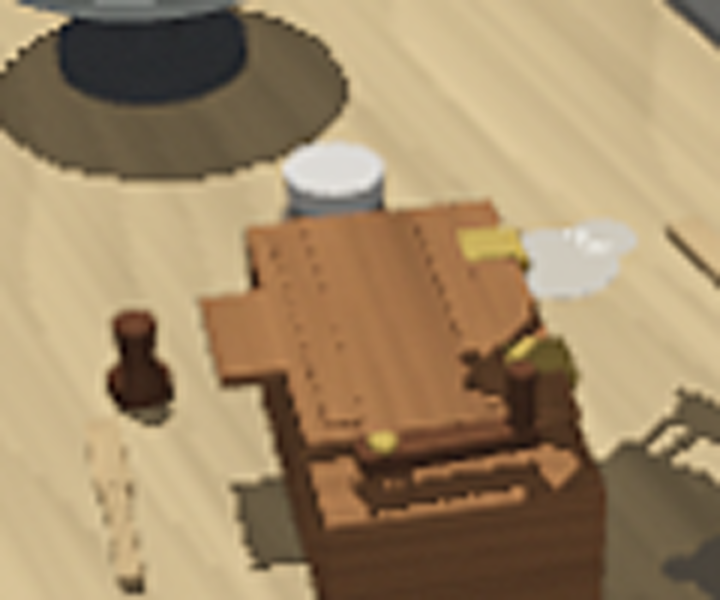

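View pics/t4.png

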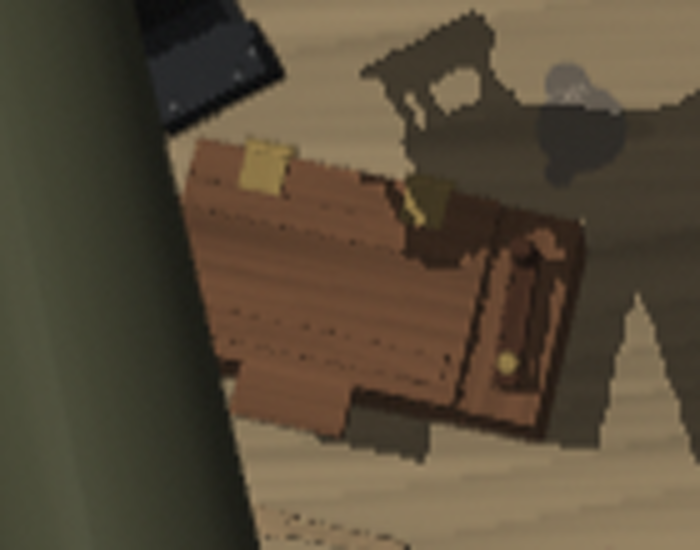

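The button lies over the deck, with its peg at side crop (521,368), about 1.45–1.5 rad, clear of the lid. The lid is shut. Next I bring the tool in front of the tab and tilt it 45°.

```bash
python3 - <<'E'
from h import *
P,R=state()
steps(P,R,[c2w([-.165,.015,.27])])
R1=Ro.from_euler("xyz",[180,0,180+np.degrees(C[3])],degrees=True)
print((R.inv()*R1).as_rotvec(degrees=True))
E
```

```text
t 8.05 pos [0.6955 0.2266 0.2633] chest [0.0924 0.1029 0.2633] rot [-179.89    0.    117.67] F [-1.1 -0.5 -0. ] q [-33.2  29.1  20.3  68.5  -9.7  84.2  13.4] w 0.0003
[ 0.1039 -0.2514 -0.0062] rows>= 5
[-1.07700328e-01 -4.62969934e-02 -4.86798009e+01]
```

```bash
python3 -m creep '[{"tx":0.013,"ty":-0.0314,"tz":0,"rx":0,"ry":0,"rz":0},{"tx":0.013,"ty":-0.0314,"tz":0,"rx":0,"ry":0,"rz":0},{"tx":0.013,"ty":-0.0314,"tz":0,"rx":0,"ry":0,"rz":0},{"tx":0.013,"ty":-0.0314,"tz":0,"rx":0,"ry":0,"rz":0},{"tx":0.013,"ty":-0.0314,"tz":0,"rx":0,"ry":0,"rz":0},{"tx":0.013,"ty":-0.0314,"tz":0,"rx":0,"ry":0,"rz":0},{"tx":0.013,"ty":-0.0314,"tz":0,"rx":0,"ry":0,"rz":0},{"tx":0.013,"ty":-0.0314,"tz":0,"rx":0,"ry":0,"rz":0},{"tx":0,"ty":0,"tz":0,"rx":0,"ry":0,"rz":-8.1},{"tx":0,"ty":0,"tz":0,"rx":0,"ry":0,"rz":-8.1},{"tx":0,"ty":0,"tz":0,"rx":0,"ry":0,"rz":-8.1},{"tx":0,"ty":0,"tz":0,"rx":0,"ry":0,"rz":-8.1},{"tx":0,"ty":0,"tz":0,"rx":0,"ry":0,"rz":-8.1},{"tx":0,"ty":0,"tz":0,"rx":0,"ry":0,"rz":-8.1},{"tx":0,"ty":0,"tz":0,"rx":0,"ry":0,"rz":0}]'
python3 -c "
from h import *
state()"
```

```text
time_s: 9.93
tool_pos: [0.4245, 0.2013, 0.2646]
tool_rot: [179.9, 0.0, 166.1]
force: [0.4, -0.2, 0.3]
grip_width: 0.0002
t 9.93 pos [0.4245 0.2013 0.2646] chest [-0.1649  0.0144  0.2646] rot [1.7993e+02 1.0000e-02 1.6614e+02] F [ 0.4 -0.2  0.3] q [-47.5  -4.9  17.9 106.8   1.5  77.9  46.2] w 0.0002
```

```bash
python3 -m creep '[{"tx":0,"ty":0,"tz":0,"rx":0,"ry":-9,"rz":0},{"tx":0,"ty":0,"tz":0,"rx":0,"ry":-9,"rz":0},{"tx":0,"ty":0,"tz":0,"rx":0,"ry":-9,"rz":0},{"tx":0,"ty":0,"tz":0,"rx":0,"ry":0,"rz":0}]'
python3 - <<'E'
from h import *
P,R=state();print(RC.inv().apply(R.as_matrix()[:,2]))
E
```

```text
time_s: 10.42
tool_pos: [0.4228, 0.2021, 0.2627]
tool_rot: [-179.9, 26.9, 166.4]
force: [-0.0, -0.2, 0.0]
grip_width: 0.0007
t 10.43 pos [0.4228 0.2021 0.2627] chest [-0.1667  0.0147  0.2627] rot [-179.9    26.91  166.42] F [-0.  -0.2  0. ] q [-49.2 -17.1   3.  121.4  26.9  64.   20.7] w 0.0007
[ 0.45261545 -0.001068   -0.89170517]
```

```bash
python3 -m creep '[{"tx":0.0117,"ty":0,"tz":0.0232,"rx":0,"ry":0,"rz":0},{"tx":0.0117,"ty":0,"tz":0.0232,"rx":0,"ry":0,"rz":0},{"tx":0.0117,"ty":0,"tz":0.0232,"rx":0,"ry":0,"rz":0},{"tx":0.0117,"ty":0,"tz":0.0232,"rx":0,"ry":0,"rz":0},{"tx":0.0117,"ty":0,"tz":0.0232,"rx":0,"ry":0,"rz":0},{"tx":0,"ty":0,"tz":0,"rx":0,"ry":0,"rz":0}]'
python3 - <<'E'
from h import *
P,R=state();print(RC.inv().apply(R.as_matrix()[:,2]))
E
```

```text
time_s: 11.18
tool_pos: [0.426, 0.2001, 0.1332]
tool_rot: [-179.9, 26.8, 166.1]
force: [-0.4, -0.2, 0.8]
grip_width: 0.0006
t 11.18 pos [0.426  0.2001 0.1332] chest [-0.1632  0.0135  0.1332] rot [-179.86   26.83  166.07] F [-0.4 -0.2  0.8] q [-48.1  -9.    2.9 130.9  32.   48.3  11.3] w 0.0006
[ 0.45127945 -0.00462262 -0.89237072]
```

```bash
python3 -m creep '[{"tx":-0.017,"ty":0,"tz":0.0085,"rx":0,"ry":0,"rz":0},{"tx":-0.017,"ty":0,"tz":0.0085,"rx":0,"ry":0,"rz":0},{"tx":0,"ty":0,"tz":0,"rx":0,"ry":-6,"rz":0},{"tx":0,"ty":0,"tz":0,"rx":0,"ry":-6,"rz":0},{"tx":0,"ty":0,"tz":0,"rx":0,"ry":0,"rz":0}]'
python3 - <<'E'
from h import *
P,R=state();print(RC.inv().apply(R.as_matrix()[:,2]))
crop(cam("side"),"s5.png",180,60,180,140,4)
E
```

```text
time_s: 11.8
tool_pos: [0.4626, 0.193, 0.1351]
tool_rot: [-180.0, 39.0, 166.3]
force: [-0.5, -0.2, -0.2]
grip_width: 0.0005
t 11.8 pos [0.4626 0.193  0.1351] chest [-0.1259  0.0153  0.1351] rot [-179.95   38.96  166.31] F [-0.5 -0.2 -0.2] q [-47.3  -7.   -1.  134.4  51.6  45.   -7.4] w 0.0005
[ 0.62881439 -0.00121357 -0.77755449]
```

View pics/s5.png

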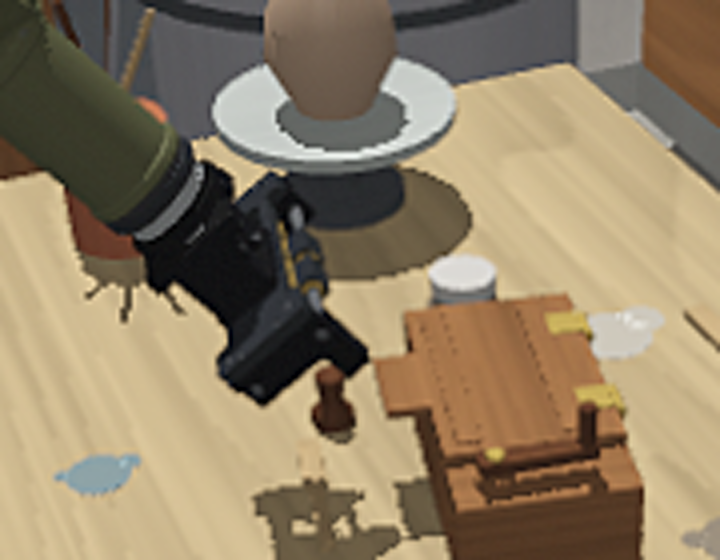

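```bash
python3 -m creep '[{"tx":0.014,"ty":0,"tz":0,"rx":0,"ry":0,"rz":0},{"tx":0.0137,"ty":0,"tz":0,"rx":0,"ry":0,"rz":0},{"tx":0,"ty":0,"tz":0.015,"rx":0,"ry":0,"rz":0},{"tx":0,"ty":0,"tz":0.015,"rx":0,"ry":0,"rz":0},{"tx":0,"ty":0,"tz":0,"rx":0,"ry":0,"rz":0}]'
python3 - <<'E'
from h import *
P,R=state();print(RC.inv().apply(R.as_matrix()[:,2]))
E
```

```text
time_s: 12.48
tool_pos: [0.4615, 0.1923, 0.0936]
tool_rot: [-179.9, 38.9, 166.1]
force: [0.1, -0.9, -0.0]
grip_width: 0.0007
t 12.47 pos [0.4615 0.1923 0.0936] chest [-0.1269  0.0143  0.0936] rot [-179.93   38.95  166.1 ] F [ 0.1 -0.9 -0. ] q [-46.9  -2.3  -1.5 136.3  57.2  41.4 -15.4] w 0.0007
[ 0.62862492 -0.00388135 -0.77769894]
```

```bash
python3 -m creep '[{"tx":0.001,"ty":0,"tz":0.012,"rx":0,"ry":0,"rz":0},{"tx":0,"ty":0,"tz":0.012,"rx":0,"ry":0,"rz":0},{"tx":0,"ty":0,"tz":0.012,"rx":0,"ry":0,"rz":0},{"tx":0,"ty":0,"tz":0,"rx":0,"ry":0,"rz":0}]'
python3 - <<'E'
from h import *
P,R=state();print(RC.inv().apply(R.as_matrix()[:,2]))
crop(cam("side"),"s6.png",220,80,140,120,5)
E
```

```text
time_s: 12.98
tool_pos: [0.4815, 0.1874, 0.0641]
tool_rot: [-179.9, 38.9, 166.3]
force: [0.1, 0.3, 0.0]
grip_width: 0.0005
t 12.97 pos [0.4815 0.1874 0.0641] chest [-0.1063  0.0143  0.0641] rot [-179.86   38.95  166.28] F [0.1 0.3 0. ] q [-4.550e+01  2.800e+00 -1.000e-01  1.359e+02  6.320e+01  3.730e+01
 -2.030e+01] w 0.0005
[ 0.62858422 -0.00311055 -0.7777353 ]
```

View pics/s6.png

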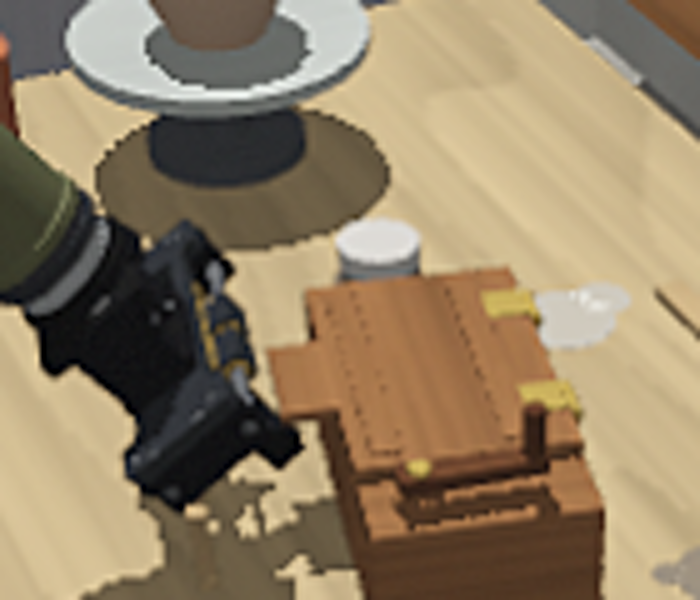

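Force is near zero and the fingers are in below and in front of the tab (tab at crop 300,380). I'll work out the lifting arc.

```bash
cat > arc.py <<'E'
from h import *
P,R=state();p=w2c(P)[[0,2]]
H=np.array([.065,.0805]);u=np.array([.6288,-.7775]);x=np.array([-.7775,-.6288])
def tcp(d):
    t=np.radians(d);v=np.array([-np.cos(t),np.sin(t)])
    return H+.162*v+[-.0046,-.012] if d<51 else H+.130*v-[.0231,-.0134]
import sys
for d in map(float,sys.argv[1:]):
    q=tcp(d);e=q-p;print(d,q.round(3),"tx %.4f tz %.4f"%(e@x,e@u));p=q
E
python3 arc.py 0 5 10 15 20 25
```

```text
t 13.03 pos [0.4815 0.1878 0.0646] chest [-0.1064  0.0147  0.0646] rot [-179.91   38.97  166.27] F [ 0.1 -0.6  0.6] q [-4.550e+01  2.700e+00 -1.000e-01  1.359e+02  6.320e+01  3.740e+01
 -2.020e+01] w 0.0007
0.0 [-0.102  0.068] tx -0.0062 tz -0.0000
5.0 [-0.101  0.083] tx -0.0094 tz -0.0106
10.0 [-0.099  0.097] tx -0.0102 tz -0.0097
15.0 [-0.096  0.11 ] tx -0.0111 tz -0.0088
20.0 [-0.092  0.124] tx -0.0118 tz -0.0078
25.0 [-0.086  0.137] tx -0.0124 tz -0.0068
```

```bash
python3 -m creep '[{"tx":-0.003,"ty":0,"tz":0,"rx":0,"ry":0,"rz":0},{"tx":-0.003,"ty":0,"tz":0,"rx":0,"ry":0,"rz":0},{"tx":-0.0047,"ty":0,"tz":-0.0053,"rx":0,"ry":0,"rz":0},{"tx":-0.0047,"ty":0,"tz":-0.0053,"rx":0,"ry":0,"rz":0},{"tx":-0.0051,"ty":0,"tz":-0.0048,"rx":0,"ry":0,"rz":0},{"tx":-0.0051,"ty":0,"tz":-0.0048,"rx":0,"ry":0,"rz":0},{"tx":-0.0055,"ty":0,"tz":-0.0044,"rx":0,"ry":0,"rz":0},{"tx":-0.0055,"ty":0,"tz":-0.0044,"rx":0,"ry":0,"rz":0},{"tx":-0.0059,"ty":0,"tz":-0.0039,"rx":0,"ry":0,"rz":0},{"tx":-0.0059,"ty":0,"tz":-0.0039,"rx":0,"ry":0,"rz":0},{"tx":0,"ty":0,"tz":0,"rx":0,"ry":0,"rz":0}]'
python3 arc.py 20 25 30 35 40 45 50 55 60 65 70 75 80 85 90 95 100
python3 - <<'E'
from h import *
crop(cam("side"),"s7.png",220,80,140,120,5)
E
```

```text
time_s: 14.4
tool_pos: [0.496, 0.1849, 0.125]
tool_rot: [179.9, 39.0, 166.2]
force: [-2.1, 1.2, -0.4]
grip_width: 0.0005
t 14.4 pos [0.496  0.1849 0.125 ] chest [-0.0916  0.0153  0.125 ] rot [179.92  39.05 166.17] F [-2.1  1.2 -0.4] q [-44.5  -3.4   0.8 132.7  54.   41.1  -6.7] w 0.0005
20.0 [-0.092  0.124] tx 0.0009 tz 0.0007
25.0 [-0.086  0.137] tx -0.0124 tz -0.0068
30.0 [-0.08   0.149] tx -0.0130 tz -0.0056
35.0 [-0.072  0.161] tx -0.0134 tz -0.0045
40.0 [-0.064  0.173] tx -0.0137 tz -0.0033
45.0 [-0.054  0.183] tx -0.0140 tz -0.0021
50.0 [-0.044  0.193] tx -0.0141 tz -0.0009
55.0 [-0.033  0.2  ] tx -0.0135 tz 0.0009
60.0 [-0.023  0.206] tx -0.0113 tz 0.0013
65.0 [-0.013  0.212] tx -0.0111 tz 0.0023
70.0 [-0.003  0.216] tx -0.0109 tz 0.0032
75.0 [0.008 0.219] tx -0.0106 tz 0.0041
80.0 [0.019 0.222] tx -0.0102 tz 0.0051
85.0 [0.031 0.223] tx -0.0097 tz 0.0059
90.0 [0.042 0.224] tx -0.0091 tz 0.0067
95.0 [0.053 0.223] tx -0.0085 tz 0.0075
100.0 [0.064 0.222] tx -0.0078 tz 0.0082
```

View pics/s7.png

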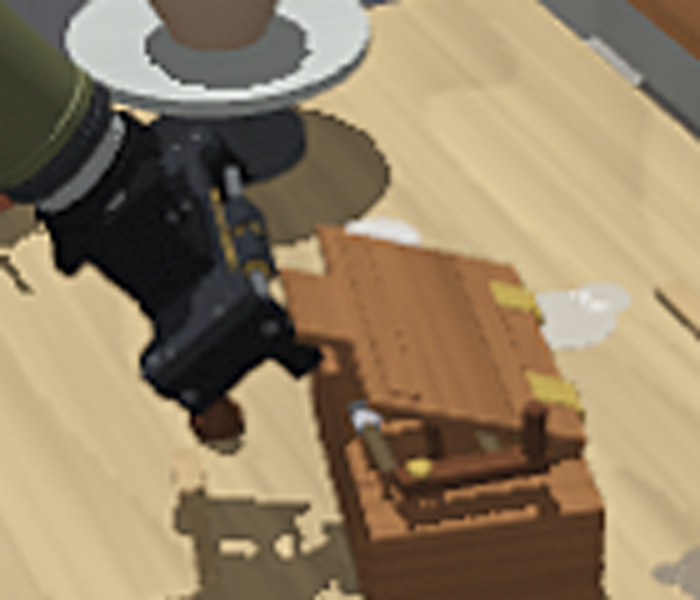

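The lid has lifted to about 20° on the fingers, with the tab's edge at crop (290,300), and the force is light. I continue to 60°.

```bash
python3 -m creep '[{"tx":-0.0062,"ty":0,"tz":-0.0034,"rx":0,"ry":0,"rz":0},{"tx":-0.0062,"ty":0,"tz":-0.0034,"rx":0,"ry":0,"rz":0},{"tx":-0.0065,"ty":0,"tz":-0.0028,"rx":0,"ry":0,"rz":0},{"tx":-0.0065,"ty":0,"tz":-0.0028,"rx":0,"ry":0,"rz":0},{"tx":-0.0067,"ty":0,"tz":-0.0022,"rx":0,"ry":0,"rz":0},{"tx":-0.0067,"ty":0,"tz":-0.0022,"rx":0,"ry":0,"rz":0},{"tx":-0.0069,"ty":0,"tz":-0.0016,"rx":0,"ry":0,"rz":0},{"tx":-0.0069,"ty":0,"tz":-0.0016,"rx":0,"ry":0,"rz":0},{"tx":-0.007,"ty":0,"tz":-0.001,"rx":0,"ry":0,"rz":0},{"tx":-0.007,"ty":0,"tz":-0.001,"rx":0,"ry":0,"rz":0},{"tx":-0.007,"ty":0,"tz":-0.0004,"rx":0,"ry":0,"rz":0},{"tx":-0.007,"ty":0,"tz":-0.0004,"rx":0,"ry":0,"rz":0},{"tx":-0.0067,"ty":0,"tz":0.0004,"rx":0,"ry":0,"rz":0},{"tx":-0.0067,"ty":0,"tz":0.0004,"rx":0,"ry":0,"rz":0},{"tx":-0.0056,"ty":0,"tz":0.0006,"rx":0,"ry":0,"rz":0},{"tx":-0.0056,"ty":0,"tz":0.0006,"rx":0,"ry":0,"rz":0},{"tx":0,"ty":0,"tz":0,"rx":0,"ry":0,"rz":0}]'
python3 arc.py 60 65 70 75 80 85 90 95 100 105
python3 - <<'E'
from h import *
crop(cam("side"),"s8.png",220,50,140,150,4)
E
```

```text
time_s: 16.58
tool_pos: [0.5626, 0.1683, 0.2069]
tool_rot: [180.0, 39.0, 166.2]
force: [-1.5, 0.3, -1.1]
grip_width: 0.0007
t 16.57 pos [0.5626 0.1683 0.2069] chest [-0.0229  0.0149  0.2069] rot [179.98  39.02 166.2 ] F [-1.5  0.3 -1.1] q [-41.9  -4.9   6.  123.   44.8  43.6  12.1] w 0.0007
60.0 [-0.023  0.206] tx 0.0004 tz 0.0002
65.0 [-0.013  0.212] tx -0.0111 tz 0.0023
70.0 [-0.003  0.216] tx -0.0109 tz 0.0032
75.0 [0.008 0.219] tx -0.0106 tz 0.0041
80.0 [0.019 0.222] tx -0.0102 tz 0.0051
85.0 [0.031 0.223] tx -0.0097 tz 0.0059
90.0 [0.042 0.224] tx -0.0091 tz 0.0067
95.0 [0.053 0.223] tx -0.0085 tz 0.0075
100.0 [0.064 0.222] tx -0.0078 tz 0.0082
105.0 [0.076 0.219] tx -0.0071 tz 0.0089
```

View pics/s8.png

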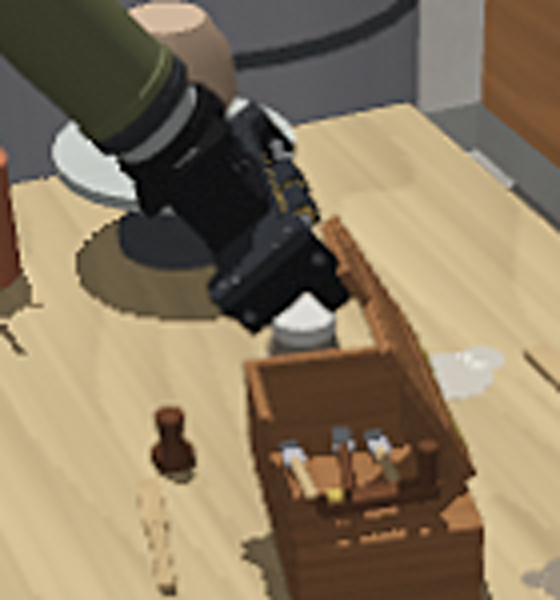

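The lid stands at about 60°, its edge running from crop (330,230) to (470,470), and the stamp and knife haven't moved. I continue past upright, slower near the end.

```bash
python3 -m creep '[{"tx":-0.0056,"ty":0,"tz":0.0011,"rx":0,"ry":0,"rz":0},{"tx":-0.0056,"ty":0,"tz":0.0011,"rx":0,"ry":0,"rz":0},{"tx":-0.0055,"ty":0,"tz":0.0016,"rx":0,"ry":0,"rz":0},{"tx":-0.0055,"ty":0,"tz":0.0016,"rx":0,"ry":0,"rz":0},{"tx":-0.0053,"ty":0,"tz":0.002,"rx":0,"ry":0,"rz":0},{"tx":-0.0053,"ty":0,"tz":0.002,"rx":0,"ry":0,"rz":0},{"tx":-0.0051,"ty":0,"tz":0.0025,"rx":0,"ry":0,"rz":0},{"tx":-0.0051,"ty":0,"tz":0.0025,"rx":0,"ry":0,"rz":0},{"tx":-0.0049,"ty":0,"tz":0.003,"rx":0,"ry":0,"rz":0},{"tx":-0.0049,"ty":0,"tz":0.003,"rx":0,"ry":0,"rz":0},{"tx":-0.0046,"ty":0,"tz":0.0033,"rx":0,"ry":0,"rz":0},{"tx":-0.0046,"ty":0,"tz":0.0033,"rx":0,"ry":0,"rz":0},{"tx":-0.0043,"ty":0,"tz":0.0037,"rx":0,"ry":0,"rz":0},{"tx":-0.0043,"ty":0,"tz":0.0037,"rx":0,"ry":0,"rz":0},{"tx":0,"ty":0,"tz":0,"rx":0,"ry":0,"rz":0},{"tx":0,"ty":0,"tz":0,"rx":0,"ry":0,"rz":0}]'
python3 arc.py 95 100 105
python3 - <<'E'
from h import *
crop(cam("side"),"s9.png",220,50,160,150,4)
E
```

```text
time_s: 18.62
tool_pos: [0.6365, 0.1504, 0.2242]
tool_rot: [180.0, 39.0, 166.3]
force: [-0.3, 1.2, 0.2]
grip_width: 0.0002
t 18.62 pos [0.6365 0.1504 0.2242] chest [0.053  0.0149 0.2242] rot [180.    39.   166.25] F [-0.3  1.2  0.2] q [-38.8   0.9  10.4 115.2  40.4  40.4  21.8] w 0.0002
95.0 [0.053 0.223] tx 0.0004 tz 0.0008
100.0 [0.064 0.222] tx -0.0078 tz 0.0082
105.0 [0.076 0.219] tx -0.0071 tz 0.0089
```

View pics/s9.png

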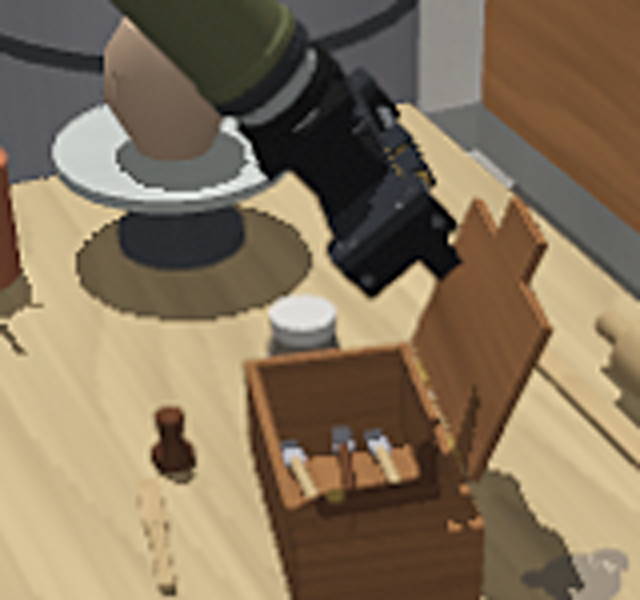

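The lid has tipped back on its own, with the tab at crop (500,230), and the fingers are off it. I'll withdraw along the finger axis and check.

```bash
python3 -m creep '[{"tx":0.005,"ty":0,"tz":-0.01,"rx":0,"ry":0,"rz":0},{"tx":0.01,"ty":0,"tz":-0.02,"rx":0,"ry":0,"rz":0},{"tx":0.01,"ty":0,"tz":-0.03,"rx":0,"ry":0,"rz":0},{"tx":0.01,"ty":0,"tz":-0.03,"rx":0,"ry":0,"rz":0},{"tx":0,"ty":0,"tz":-0.02,"rx":0,"ry":0,"rz":0},{"tx":0,"ty":0,"tz":0,"rx":0,"ry":0,"rz":0},{"tx":0,"ty":0,"tz":0,"rx":0,"ry":0,"rz":0},{"tx":0,"ty":0,"tz":0,"rx":0,"ry":0,"rz":0},{"tx":0,"ty":0,"tz":0,"rx":0,"ry":0,"rz":0}]'
python3 - <<'E'
from h import *
state()
S=cam("side");crop(S,"s10.png",220,80,160,140,5);cv2.imwrite("pics/s10f.png",S["pixels"][:,:,::-1])
T=cam("top");cv2.imwrite("pics/t10f.png",T["pixels"][:,:,::-1])
off=np.array([220,80])
for d in(1.85,1.9,1.95):
    q=c2w([[.065-.162*np.cos(d),y,.0805+.162*np.sin(d)] for y in(.06,-.01)]);print(d,((proj(S,q)-off)*5).round().tolist())
for a in(1.25,1.4,1.5,1.6):
    print(a,((proj(S,c2w([-.035+.065*np.sin(a),-.098+.065*np.cos(a),.134]))-off)*5).round().tolist())
E
```

```text
time_s: 19.8
tool_pos: [0.543, 0.1728, 0.287]
tool_rot: [-179.9, 39.0, 166.2]
force: [-0.5, -0.4, 0.5]
grip_width: 0.0003
t 19.8 pos [0.543  0.1728 0.287 ] chest [-0.0431  0.0146  0.287 ] rot [-179.93   38.96  166.24] F [-0.5 -0.4  0.5] q [-43.2 -11.1   4.8 118.6  39.5  53.3  19.1] w 0.0003
1.85 [[612.0, 87.0], [646.0, 146.0]]
1.9 [[625.0, 89.0], [659.0, 149.0]]
1.95 [[638.0, 93.0], [672.0, 152.0]]
1.25 [[522.0, 390.0]]
1.4 [[530.0, 400.0]]
1.5 [[535.0, 406.0]]
1.6 [[538.0, 413.0]]
```

View pics/s10.png

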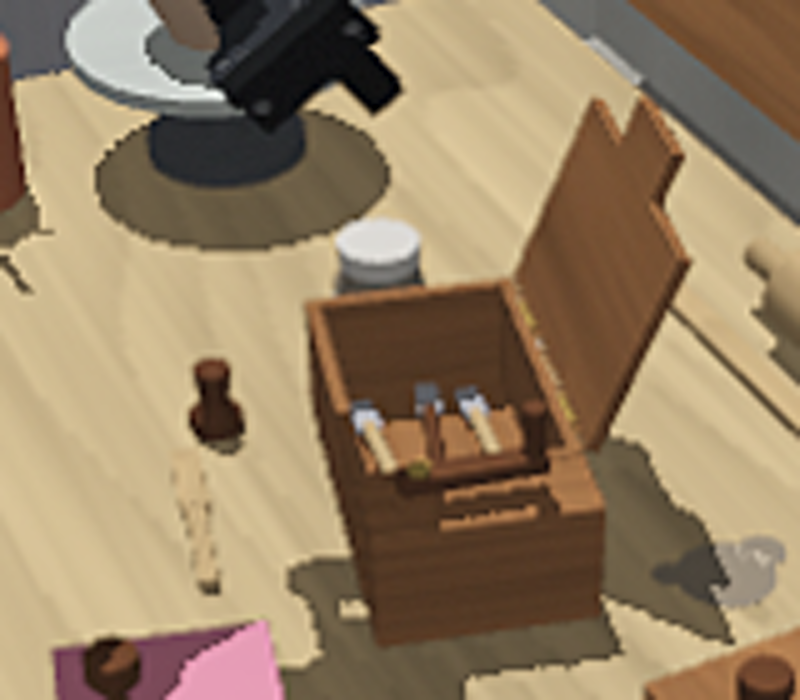

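View pics/s10f.png

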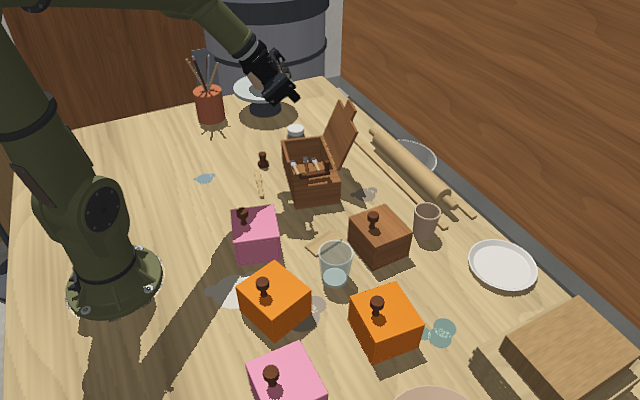

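View pics/t10f.png

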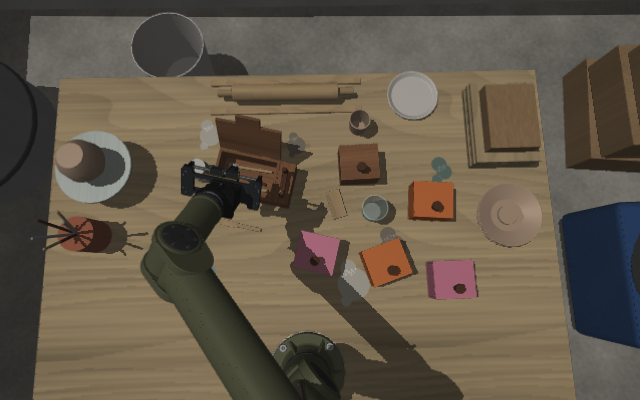

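The tab's edge at crop (640,97)–(678,155) matches the 1.95 rad projection, and the peg at (535,405) matches about 1.5 rad. The caddy is shut, the other items haven't moved, and the robot is clear of everything.

```bash
python3 -c "
from cell import env
print(env.sign_off())"
```

```text
the job is handed in; nothing more can be done
None
```

The chest is open and the job is handed in at about 20 s of the 58 s allowed; sign-off gave no verdict.

- **How it was done:** With closed fingers I pushed the turn-button's peg from about 0.2 rad round to about 1.5 rad. I then tilted the tool 39° from straight down, lifted the lid from beneath its tab and tipped it past upright. It fell back on to its stop by itself, and I withdrew the arm.
- **Final pictures:** The lid matches the 1.95 rad projection and the button about 1.5 rad. The caddy is shut, and the other items look unmoved by eye; I did not measure their shift.
- **Forces:** Readings at the end of each move stayed below about 3 N, and close to zero after withdrawing. I did not see the peaks within a move.
- **Along the way:** The first two move commands were refused because each row needs all six keys, so nothing moved. The 45° tilt I planned brought joints 2 and 4 close to their limits, so I used 39°.

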